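# Regrip a paint marker in a sloping cradle and lay it in its V-groove rack

## Robot

A 6-joint arm with a two-finger parallel gripper is mounted at the origin on a cart in front of the work surface, level with it; the furniture and walls round the work are solid. World frame = base frame: x ahead of the robot, y to its left, z up, the work surface at z = 0. Lengths are in m, angles in rad, forces in N, time in s.
With the tool pointing down it reaches from about 0.3 to 1 m from the base axis. Payload 5.1 kg.
Tool frame: the origin (TCP) lies at the very end of the fingers, on their centre line; the grasp point (between the pads) lies 19 mm behind it; z points along the fingers, y is the line along which they close (so a half turn about z gives the same grasp; the last joint's range is limited). The gripper opens to 95 mm and grips with 3 to 60 N. Pads are 20 mm wide; open, the fingers measure 119 mm over their backs; the gripper's body (75 mm by 180 mm) begins 59 mm behind the grasp point.
Start: joints at [-1.285, 0.124, 1.65, -0, 1.367, -0.083], TCP at [0.234, -0.606, 0.215] pointing down, gripper open.
Joint ranges: [-2.61, 2.61], [-1.02, 2.33], [0.03, 2.71], [-1.35, 4.49], [0.32, 2.68], [-2.91, 2.91]. Speed limits (rad/s): [2.57, 2.57, 3.14, 3.14, 3.14, 3.14].

## Interface

Orientations are given as a unit quaternion [w, x, y, z].
In Python, from plant import observe, read_camera, job gives the robot as it stands. The module is installed in compiled form; this text tells all that it offers.
- The arm moves only by the shell command python3 -m inch 'ROWS' [OPENING]. ROWS is JSON, one flat list of numbers, 4 for each row, row after row: the shift along the tool's x, y, z in units of 25 mm (1.0 is 25 mm), then the turn about the tool's z in units of 5 degrees (1.0 is 5 degrees). In form: [tx, ty, tz, yaw, tx, ty, tz, yaw, ...]. A call has 1 to 12 rows; each row is the pose to reach, as a shift and turn from the pose commanded when the call began, along the tool's axes at that moment; what a row does not reach only later rows make up. A row lasts 1/12 s, in which the tool goes at most 41.7 mm and 7.16 degrees, less where a joint would pass 70% of its speed; a pose out of reach is approached as far as the arm can. A call with a gripper value outside its range is refused whole. OPENING is the gripper's target within -1 to 1 (fully open at 1, half-way at 0, shut at -1), set as the call begins (- or left out, the last holds). The fingers move at their own pace and stop on an object; the grip force is fixed at half the most. Time passes only in rows, so rows that repeat a pose let the fingers close. It gives the time, the measured TCP pose, the force, the opening and the grip force at its end, in the units of the state.
- observe(): the state, without advancing time (a new reading comes with each control period).
- read_camera(name): name is "scene" or "top" or "wrist"; returns a dict with "image" (400x640x3 uint8, blue, green, red), "depth" (400x640 float32, m along the optical axis (not along the pixel's ray), 0 where there is no reading), "fx", "fy", "cx", "cy" (pixels), "cam_to_world" (4x4, takes a point from camera to world coordinates). Camera axes: x right, y down, z forward; pixel columns grow to the right and rows downward; lengths in m; the calibration is good to about 2 mm. A picture is of the moment at which its call begins.
- job.finish_job(): hands the job in; it is judged then, once.
The state is a dict: "clock": time; "qpos": joint angles; "joint_vel": joint speeds; "tau": joint torques, N m; "tool_pos": TCP position; "ee_rot": TCP orientation; "ft_force": force on the tool from outside, world axes, zero at the start; "torque": the same for the moment, N m; "grip_width": opening from 0.0 (shut) to 1.0 (fully open); "grip_force": force on a finger pad.
Only numpy, scipy, OpenCV 4.12 (cv2) and the standard library are available. Lean on these libraries where they do the work, as an engineer would, in place of code of your own. Each camera call takes 0.05 s, during which the arm holds its last target. There are 200 camera calls.

## Task

The turquoise paint marker standing upright in the round brown wooden holder must be stored lying down. Lift it out, set it in the sloping orange-saddled cradle with its cap end lowest, down at the end stop, and let go of it there, take it again at a new angle, and lower it all the way into the empty V groove of the grey-saddled rack before letting go, so that it rests level in both saddles and sticks out past both of them. Do not drop it on the bench, and leave the marker already in the rack and the other things on the bench where they are.

Things in the scene. Friction and masses are not known exactly. Their poses are not given: they have to be found in the camera images.
- marker: turquoise paint marker, a cylinder 117 mm long and 19 to 20 mm in diameter, about 30 g. Its long axis is its own y axis; the slightly thicker, darker cap is its -y end. At the start it stands cap down in the wooden holder, loosely (it may lean up to 4 degrees). Origin: on its skin halfway along, 10 mm from the axis (the axis lies at +10 mm along its own z)
- marker_mid (a point): the marker's middle: on its axis, halfway along, 58.5 mm from either end; same axes as marker
- stand_mouth (a point): centre of the mouth of the fixed round wooden holder (56 mm outside diameter, foot 72 mm, 55 mm high, origin of the point at its top). Its upright pocket is 22.4 mm wide and 43 mm deep, so 74 mm of the marker stand out above it
- cradle: fixed regrip cradle: base 120 x 70 x 8 mm (origin: centre of its underside), on it a narrow beam (24 mm wide) sloping 50 degrees from level and rising along the cradle's -x axis, roughly to the robot's left. Two orange 90-degree V saddles (38 mm wide, tops 2 mm above the marker's axis), end stop at the bottom. The beam's top is 32 mm under the marker's axis
- cradle_seat (a point): middle of the marker when seated (lower end at the stop), 84 mm above the bench. Own -x axis: up the slope, along the seated marker; +z: out of the V's; y level. Uphill from this point: lower saddle -46.5 to -36.5 mm, upper saddle +13.5 to +23.5, stop face -58.8. Clear marker: 50 mm between the saddles (gap's middle at -11.5), 35 mm above the upper one; it may slide down to the stop
- rack: fixed storage rack: plywood base 100 (x) x 140 (y) x 8 mm, origin at the centre of its underside. Two V grooves run along its x axis, at y = +40 mm (empty) and y = -40 mm (holds the spare marker). Each groove is two grey 90-degree V saddles 10 mm wide, centred at x = -35 and +35 mm, with 60 mm clear between them; saddles are 38 mm wide and their tops stand 47 mm above the bench
- rack_free (a point): where the marker's middle lies when it rests centred in the empty groove: on the groove's line, 45 mm above the bench; axes as rack (x along the groove). The marker may lie either way round
- spare_marker: an equal turquoise marker that already lies in the rack's other groove, 80 mm beside the empty one; axes as marker; to be left alone
- tin: small round tin with a red lid, 61 mm across, 28 mm high, bystander, origin at the centre of its underside
- wax: red wax block 36 x 51 x 21 mm, bystander, origin at the centre of its underside
- cup: dark blue cup 54 mm across, 62 mm high, bystander, origin at the centre of its underside
- block: brown sanding block 49 x 91 x 30 mm, bystander, origin at the centre of its underside
Mind the look-alikes: they are no part of the job. What is shaped like the marker but pink is not meant.

How it is judged:
On the way, in this order (a step that is already met when the one before it is completed fails the run):
1. the marker has been lifted clear of the holder by the gripper (z of marker_mid in the frame of stand_mouth above 0.06 m and contact force between the fingers and marker above 0.3 N), for 0.1 s.
2. the marker rests, let go, in both saddles of the cradle (cap end lowest, middle within 10 mm of the seat, axis within 6 degrees of the slope, at rest) (distance between marker_mid and cradle_seat below 0.01 m and angle between the y axis of marker and the x axis of cradle_seat, either way round below 0.105 rad and angle between marker's own y axis and vertical below 1.2 rad and contact force between marker and cradle above 0.03 N and contact force between the fingers and marker below 0.02 N and linear speed of marker below 0.02 m/s), for 0.3 s.
3. the marker has been gripped again and lifted out of the cradle (distance between marker_mid and cradle_seat above 0.04 m and contact force between the fingers and marker above 0.3 N), for 0.1 s.
4. still held, the marker has been lowered into the empty groove (within 8 mm of its resting place in height and sideways, level within 8 degrees) (x of marker_mid in the frame of rack_free between -0.018 and 0.018 m and y of marker_mid in the frame of rack_free between -0.008 and 0.008 m and z of marker_mid in the frame of rack_free between -0.008 and 0.008 m and angle between the y axis of marker and the x axis of rack, either way round below 0.14 rad and contact force between the fingers and marker above 0.2 N), for 0.05 s.
At the end, for the whole second after the job is handed in: Marker released and still in the rack's empty groove: middle within 4 mm in height and sideways and 16 mm along the groove, axis within 4 degrees of the groove. Spare marker within 15 mm, tin, wax, cup and sanding block within 30 mm of their starts (x of marker_mid in the frame of rack_free between -0.016 and 0.016 m and y of marker_mid in the frame of rack_free between -0.004 and 0.004 m and z of marker_mid in the frame of rack_free between -0.004 and 0.004 m and angle between the y axis of marker and the x axis of rack, either way round below 0.07 rad and contact force between marker and rack above 0.03 N and contact force between the fingers and marker below 0.02 N and linear speed of marker below 0.02 m/s and distance of spare_marker from where it was at the start of the episode below 0.015 m and distance of each of tin, wax, cup, block from where it was at the start of the episode below 0.03 m); the robot touches nothing.
It fails at once if the marker was dropped on the bench (height (world z) of marker_mid below 0.016 m).
It fails at once if the spare marker was shifted more than 15 mm (distance of spare_marker from where it was at the start of the episode above 0.015 m).
It fails at once if the tin, wax block, cup or sanding block was shifted more than 30 mm (distance of any of tin, wax, cup, block from where it was at the start of the episode above 0.03 m).
It also fails if it takes over 64 s, if anything falls off the work surface, if the arm or the gripper's body presses on something with over 40 N, if the wrist force passes 120 N, or if a joint passes its speed limit or range.

## Working session

There is one attempt and no reset: what is moved stays moved. The work goes in short steps, Python scripts to look and compute and a shell command to move; the robot and the scene stay as the last step left them, time stands still between calls to the robot, and variables do not carry over. Pictures are saved under pics/ and viewed, at most 10 in all, crops included, and the job is handed in when it is done.

```bash
mkdir -p pics; cat > h.py <<'E'
import numpy as np, cv2
from plant import observe, read_camera, job
from scipy.spatial.transform import Rotation as R
def cloud(c):
    d=c["depth"]; v,u=np.indices(d.shape)
    P=np.stack([(u-c["cx"])/c["fx"]*d,(v-c["cy"])/c["fy"]*d,d],-1)
    T=np.array(c["cam_to_world"]); W=P@T[:3,:3].T+T[:3,3]; W[d<=0]=np.nan; return W
def rot(s=None):
    q=(s or observe())["ee_rot"]; return R.from_quat([q[1],q[2],q[3],q[0]])
def delta(target,s=None):
    s=s or observe(); return rot(s).inv().apply(np.array(target)-s["tool_pos"])/0.025
E
python3 - <<'E'
from h import *
s=observe(); print(s); print(rot().as_matrix().round(3))
for n in("scene","top"):
    c=read_camera(n); cv2.imwrite(f"pics/{n}0.png",c["image"]); np.savez(f"{n}0.npz",**c)
    print(n,np.array(c["cam_to_world"]).round(3).tolist())
E
```

```text
{'clock': 0.0, 'qpos': array([-1.28459252e+00,  1.24482447e-01,  1.65166765e+00, -3.89990185e-06,
        1.36748774e+00, -8.25891354e-02]), 'joint_vel': array([ 0.00054372,  0.00055817, -0.00014521, -0.00238325, -0.00047465,
        0.00066328]), 'tau': array([ 1.24290309e-03, -4.17594194e+01, -3.59936786e+01,  7.74886832e-02,
        4.90544632e-02, -1.73506501e-04]), 'tool_pos': array([ 0.23411578, -0.60568928,  0.21340546]), 'ee_rot': array([-1.01710577e-03,  9.83046502e-01,  1.83353564e-01, -1.05827395e-04]), 'ft_force': array([ 0.0375914 ,  0.30416306, -0.09222748]), 'torque': array([-0.02776246,  0.00886893,  0.00356089]), 'grip_force': 0.0, 'grip_width': 1.0053304762046968}
[[ 0.933  0.36  -0.001]
 [ 0.36  -0.933  0.002]
 [ 0.    -0.002 -1.   ]]
scene [[-0.585, -0.55, 0.596, -0.026], [-0.811, 0.386, -0.44, 0.465], [0.012, -0.74, -0.672, 0.745], [0.0, 0.0, 0.0, 1.0]]
top [[0.022, -0.983, 0.183, 0.396], [-1.0, -0.025, -0.014, 0.026], [0.018, -0.183, -0.983, 1.123], [0.0, 0.0, 0.0, 1.0]]
```

View pics/scene0.png

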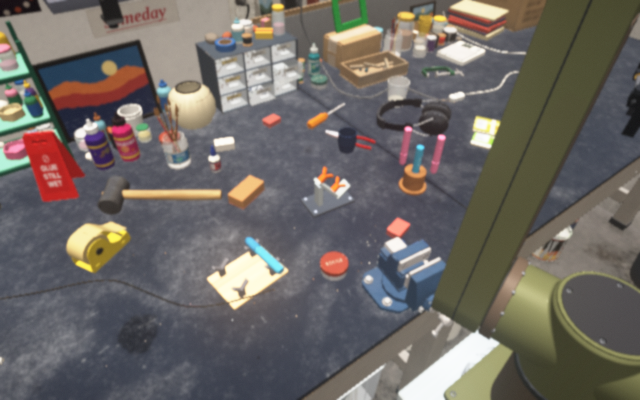

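View pics/top0.png

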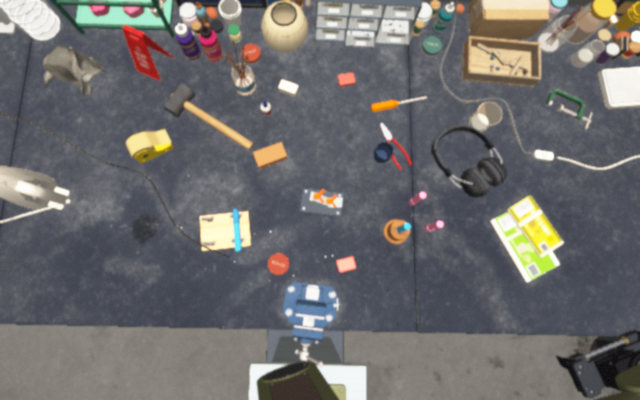

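Scene view: turquoise marker stands in the brown holder at about (416,165), between two pink look-alikes at (405,145) and (438,152). The cradle is at (328,192), and the rack at (247,275) with the spare at (264,255). In the top view the holder is at (398,230), the cradle at (323,201), the rack at (225,231), with the spare in its right groove and the left one empty. Turquoise candidates: the upright one fits the job; the lying one is the spare. Next I'll confirm this in a crop and measure.

```bash
python3 - <<'E'
from h import *
S=dict(np.load("scene0.npz")); T=dict(np.load("top0.npz"))
a=cv2.resize(S["image"][110:225,290:460],None,fx=4.4,fy=4.4)[:500]
b=cv2.resize(T["image"][180:265,190:450],(748,245)); 
a=cv2.resize(a,(500,338)); out=np.zeros((590,750,3),np.uint8); out[:338,:500]=a; out[340:585,:748]=b
cv2.imwrite("pics/crop.png",out)
for n,c in(("scene",S),("top",T)):
    W=cloud(c); hsv=cv2.cvtColor(c["image"],cv2.COLOR_BGR2HSV); 
    ok=(W[...,2]>0.005)&(W[...,2]<.2)&(abs(W[...,1])<.5)&(W[...,0]>.2)&(W[...,0]<.8)
    H,Sa,V=[hsv[...,i] for i in range(3)]
    M={"turq":(H>85)&(H<105)&(Sa>120)&(V>90),"orange":(H>5)&(H<18)&(Sa>150)&(V>150),"grey_hi":(W[...,2]>.03)&(Sa<90),"pink":(H>150)&(H<176)&(Sa>80)&(V>120)}
    for k,m in M.items():
        nl,L,st,_=cv2.connectedComponentsWithStats((m&ok).astype(np.uint8))
        for i in range(1,nl):
            if st[i,4]>12:
                p=W[L==i]; print(n,k,st[i].tolist(),"med",np.median(p,0).round(3),"min",p.min(0).round(3),"max",p.max(0).round(3))
E
```

```text
scene turq [414, 146, 10, 25, 107] med [ 0.519 -0.24   0.112] min [ 0.512 -0.257  0.06 ] max [ 0.53  -0.236  0.129]
scene turq [246, 238, 13, 15, 94] med [0.547 0.217 0.052] min [0.522 0.208 0.046] max [0.567 0.224 0.055]
scene turq [269, 262, 13, 10, 28] med [0.466 0.21  0.05 ] min [0.453 0.2   0.048] max [0.485 0.213 0.053]
scene orange [319, 167, 14, 15, 84] med [ 0.605 -0.017  0.091] min [ 0.585 -0.031  0.08 ] max [ 0.623 -0.004  0.099]
scene orange [332, 177, 8, 14, 53] med [ 0.605 -0.054  0.045] min [ 0.593 -0.068  0.036] max [ 0.619 -0.042  0.055]
scene orange [413, 176, 10, 3, 16] med [ 0.5   -0.234  0.052] min [ 0.496 -0.249  0.049] max [ 0.511 -0.225  0.055]
scene orange [411, 186, 13, 8, 31] med [ 0.497 -0.237  0.007] min [ 0.491 -0.267  0.005] max [ 0.507 -0.222  0.013]
scene grey_hi [378, 105, 71, 28, 706] med [ 0.663 -0.451  0.053] min [ 0.604 -0.5    0.03 ] max [ 0.797 -0.287  0.118]
scene grey_hi [338, 128, 19, 20, 307] med [ 0.748 -0.204  0.048] min [ 0.723 -0.233  0.03 ] max [ 0.779 -0.178  0.063]
scene grey_hi [439, 136, 6, 4, 19] med [ 0.531 -0.337  0.116] min [ 0
[... 3576 characters left out ...]
 max [ 0.542 -0.329  0.121]
top grey_hi [396, 222, 14, 12, 46] med [ 0.522 -0.24   0.064] min [ 0.512 -0.273  0.045] max [ 0.544 -0.235  0.131]
top grey_hi [202, 241, 14, 4, 44] med [0.473 0.287 0.041] min [0.469 0.268 0.031] max [0.479 0.303 0.049]
top grey_hi [302, 284, 19, 18, 262] med [ 0.347 -0.003  0.092] min [ 0.325 -0.025  0.033] max [0.367 0.023 0.1  ]
top grey_hi [292, 312, 33, 38, 491] med [0.264 0.007 0.109] min [ 0.2   -0.034  0.039] max [0.3   0.046 0.122]
top pink [409, 193, 15, 12, 86] med [ 0.605 -0.286  0.071] min [ 0.6   -0.296  0.014] max [ 0.617 -0.283  0.118]
top pink [424, 221, 17, 11, 87] med [ 0.53  -0.328  0.073] min [ 0.523 -0.338  0.01 ] max [ 0.54  -0.325  0.116]
```

View pics/crop.png

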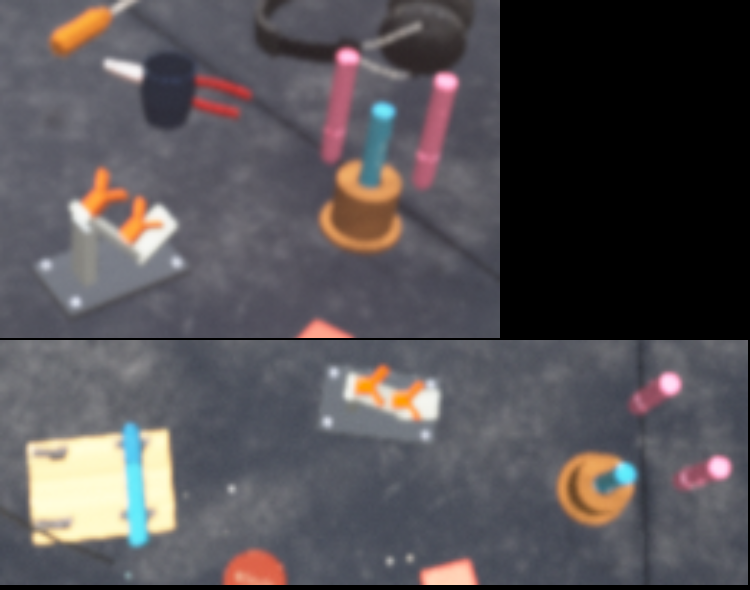

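Confirmed: the turquoise marker in the brown holder at crop (378,145) is the target. The pink ones at (335,105) and (437,130) stand free without a holder. Now fitting poses.

```bash
cat >> h.py <<'E'
from scipy.optimize import least_squares
def circ(p,r):
    f=least_squares(lambda x:np.hypot(p[:,0]-x[0],p[:,1]-x[1])-r,np.median(p[:,:2],0),loss="soft_l1",f_scale=.002); return f.x
def rect(p):
    (c,wh,a)=cv2.minAreaRect((p[:,:2]*1000).astype(np.float32)); return np.round(c,1),np.round(wh,1),round(a,2)
def box(W,x,y,z,m=True):
    k=(W[...,0]>x[0])&(W[...,0]<x[1])&(W[...,1]>y[0])&(W[...,1]<y[1])&(W[...,2]>z[0])&(W[...,2]<z[1])&m; return W[k]
E
python3 - <<'E'
from h import *
for n in("scene","top"):
    c=dict(np.load(n+"0.npz")); W=cloud(c); hsv=cv2.cvtColor(c["image"],cv2.COLOR_BGR2HSV); H,S,V=[hsv[...,i].astype(int) for i in range(3)]
    tq=(H>85)&(H<105)&(S>100)
    print(n,"bench z",np.nanmedian(box(W,(.4,.6),(-.15,.1),(-.02,.02))[:,2]))
    b=box(W,(.45,.58),(-.3,-.18),(.045,.062),(H<18)&(S>100)); print(" mouth med",b.mean(0).round(4),len(b),rect(b))
    b=box(W,(.45,.58),(-.3,-.18),(.003,.014),(H<18)); print(" foot",len(b),rect(b))
    m=box(W,(.49,.56),(-.28,-.2),(.07,.122),tq); 
    def f(x): 
        cx=x[0]+x[2]*(m[:,2]-.1); cy=x[1]+x[3]*(m[:,2]-.1); return np.hypot(m[:,0]-cx,m[:,1]-cy)-.0098
    r=least_squares(f,[.525,-.245,0,0],loss="soft_l1",f_scale=.002); print(" marker at z=.1",r.x.round(4),"n",len(m),"z top",box(W,(.49,.56),(-.28,-.2),(.12,.15),tq).mean(0).round(4))
    b=box(W,(.53,.67),(-.13,.06),(.004,.014),(S<110)); print(" cradle base",len(b),rect(b))
    b=box(W,(.43,.6),(.15,.36),(.004,.014),(H<40)&(H>12)&(V>120)); print(" rack base",len(b),rect(b))
    sp=box(W,(.43,.6),(.17,.24),(.044,.07),tq); mu=sp.mean(0); ax=np.linalg.svd(sp-mu,full_matrices=False)[2][0]; t=(sp-mu)@ax
    print(" spare",mu.round(4),ax.round(3),np.percentile(t,[0,100]).round(4))
    for nm,xx in(("sad far",(.52,.56)),("sad near",(.455,.495))):
        b=box(W,xx,(.25,.33),(.028,.055)); print(" ",nm,len(b),b.mean(0).round(4),rect(b))
E
```

```text
scene bench z -0.001970076512311847
 mouth med [ 0.517  -0.2403  0.052 ] 203 (array([ 520.1, -244.6]), array([54.6, 52.5]), 41.48)
 foot 171 (array([ 515.8, -238.3]), array([69. , 55.7]), 39.67)
 marker at z=.1 [ 0.5233 -0.2478 -0.0211 -0.0104] n 99 z top [ 0.5201 -0.2443  0.1257]
 cradle base 654 (array([603. , -28.3]), array([121.1,  72.3]), 83.86)
 rack base 1890 (array([512.4, 252. ]), array([101.3, 144.2]), 7.1)
 spare [0.5087 0.2113 0.0512] [-0.993 -0.12  -0.003] [-0.0617  0.0565]
  sad far 91 [0.5417 0.2927 0.038 ] (array([542.8, 293.6]), array([10.4, 36.6]), 8.23)
  sad near 99 [0.4726 0.2841 0.0382] (array([473.7, 284.6]), array([11.6, 36.7]), 7.08)
top bench z 0.00037238595303690225
 mouth med [ 0.5208 -0.2404  0.0553] 216 (array([ 521.8, -242.6]), array([54.3, 48.5]), 24.86)
 foot 143 (array([ 520.1, -238.4]), array([70.7, 57.8]), 23.17)
 marker at z=.1 [ 0.524  -0.2459  0.0058  0.0078] n 15 z top [ 0.5223 -0.2449  0.1291]
 cradle base 646 (array([600.1, -34.4]), array([134.8, 186.4]), 1.17)
 rack base 1250 (array([512.2, 251.5]), array([102.7, 146. ]), 7.61)
 spare [0.5098 0.209  0.054 ] [-0.991 -0.131 -0.006] [-0.0607  0.0557]
  sad far 50 [0.5427 0.2966 0.0408] (array([543.2, 294.9]), array([ 9.9, 34.1]), 7.57)
  sad near 44 [0.4739 0.2861 0.0413] (array([474.4, 285.7]), array([ 8.5, 35.4]), 2.42)
```

```bash
python3 -m inch '[15.97,-9.23,0,-12.56, 15.97,-9.23,0,-12.56, 15.97,-9.23,0,-12.56, 15.97,-9.23,0,-12.56, 15.97,-9.23,0,-12.56, 15.97,-9.23,0,-12.56, 15.97,-9.23,0,-12.56, 15.97,-9.23,0,-12.56, 15.97,-9.23,0,-12.56, 15.97,-9.23,0,-12.56, 15.97,-9.23,0,-12.56, 15.97,-9.23,0,-12.56]' 1
python3 - <<'E'
from h import *
s=observe(); print(s["clock"],s["tool_pos"],s["qpos"].round(3)); m=rot().as_matrix(); print(m.round(4),"x angle",np.degrees(np.arctan2(m[1,0],m[0,0])))
print("to marker",delta([.5235,-.247,.0935]))
c=read_camera("wrist"); cv2.imwrite("pics/w1.png",c["image"]); np.savez("w1.npz",**c); print(np.array(c["cam_to_world"]).round(3))
E
```

```text
clock: 1.1
tool_pos: [0.5263, -0.2419, 0.2142]
ee_rot: [-0.001, 0.741, 0.671, 0.001]
ft_force: [0.6, -0.2, 0.0]
grip_width: 1.0
grip_force: 0.0
1.1 [ 0.52633718 -0.24193598  0.2141764 ] [-0.525 -0.031  1.811  0.003  1.362 -0.426]
[[ 9.96e-02  9.95e-01  8.00e-04]
 [ 9.95e-01 -9.96e-02  2.50e-03]
 [ 2.60e-03  5.00e-04 -1.00e+00]] x angle 84.28431422014494
to marker [-0.22535624 -0.09539529  4.82643697]
[[ 0.995 -0.095 -0.026  0.533]
 [-0.099 -0.957 -0.272 -0.164]
 [ 0.002  0.273 -0.962  0.384]
 [ 0.     0.     0.     1.   ]]
```

View pics/w1.png

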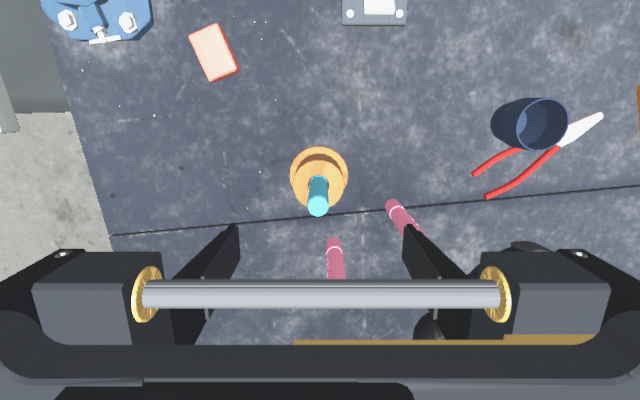

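The wrist view shows the marker top at (318,205) in the holder at (319,178), between the fingers (210,280) and (420,280). The pink ones at (335,258) and (402,212) are further on. I'll measure the marker here before going down.

```bash
python3 - <<'E'
from h import *
c=dict(np.load("w1.npz")); W=cloud(c); hsv=cv2.cvtColor(c["image"],cv2.COLOR_BGR2HSV); H,S,V=[hsv[...,i].astype(int) for i in range(3)]
tq=(H>85)&(H<105)&(S>100)
m=box(W,(.49,.56),(-.29,-.2),(.06,.122),tq)
f=lambda x: np.hypot(m[:,0]-x[0]-x[2]*(m[:,2]-.1),m[:,1]-x[1]-x[3]*(m[:,2]-.1))-.0098
print(least_squares(f,[.525,-.245,0,0],loss="soft_l1",f_scale=.002).x.round(4),len(m))
t=box(W,(.49,.56),(-.29,-.2),(.122,.15),tq); print("top",t.mean(0),rect(t),len(t))
b=box(W,(.45,.58),(-.3,-.18),(.045,.062),(H<18)&(S>100)); print("mouth",rect(b),b[:,2].mean())
print(np.nanmedian(box(W,(.4,.5),(-.2,-.1),(-.02,.02))[:,2]))
s=observe(); print(s["tool_pos"],s["clock"],"d",delta([.5235,-.247,.0935]))
E
```

```text
[ 5.227e-01 -2.475e-01  5.000e-04  7.000e-04] 276
top [ 0.52337175 -0.24345682  0.12652622] (array([ 522.9, -246.3]), array([17.8, 17.9]), 10.44) 93
mouth (array([ 523.2, -244.8]), array([50.1, 54.1]), 82.68) 0.051708827687286824
-0.0010509787562409945
[ 0.52505777 -0.24392758  0.21410466] 1.15 d [-0.13286002 -0.04684406  4.82409732]
```

```bash
python3 -m inch '[0,0,0.8,0, 0,0,1.8,0, 0,0,2.8,0, 0,0,3.8,0, 0,0,4.5,0, 0,0,4.8,0, 0,0,4.8,0, 0,0,4.8,0]' 1
python3 -m inch '[0,0,0,0, 0,0,0,0, 0,0,0,0, 0,0,0,0, 0,0,0,0, 0,0,0,0, 0,0,0,0, 0,0,0,0]' -1
```

```text
clock: 1.82
tool_pos: [0.5232, -0.2479, 0.0949]
ee_rot: [-0.0, 0.744, 0.668, -0.0]
ft_force: [0.9, -0.5, -0.2]
grip_width: 0.997
grip_force: 0.0
clock: 2.48
tool_pos: [0.5235, -0.247, 0.0947]
ee_rot: [-0.0, 0.744, 0.669, 0.0]
ft_force: [-0.1, -0.2, -0.3]
grip_width: 0.496
grip_force: 0.0
```

```bash
python3 -m inch '[0,0,0,0, 0,0,0,0, 0,0,0,0, 0,0,0,0, 0,0,0,0, 0,0,0,0, 0,0,0,0, 0,0,0,0]' -1
python3 -c "
from h import *
s=observe();print(s['tool_pos'],s['grip_width'],s['grip_force'],delta([.5235,-.247,.0945]))"
```

```text
clock: 3.15
tool_pos: [0.5235, -0.2471, 0.0946]
ee_rot: [-0.0, 0.744, 0.669, 0.0]
ft_force: [0.3, -0.1, 0.2]
grip_width: 0.191
grip_force: 30.0
[ 0.52349966 -0.24710841  0.09461463] 0.1910810624015172 29.998970925807953 [ 0.00431345 -0.00044455  0.00458561]
```

```bash
python3 -m inch '[0,0,-0.6,0, 0,0,-1.6,0, 0,0,-2.8,0, 0,0,-4,0, 0,0,-5,0, 0.8,0.4,-6,0, 1.8,1,-6.6,0, 3,1.6,-6.6,0, 4.2,2.2,-6.6,0, 5,2.68,-6.6,0, 5,2.68,-6.6,0, 5,2.68,-6.6,0]'
python3 - <<'E'
from h import *
c=read_camera("wrist"); cv2.imwrite("pics/w2.png",c["image"]); np.savez("w2.npz",**c); s=observe(); print(s["tool_pos"],s["grip_force"])
E
```

```text
clock: 4.15
tool_pos: [0.6036, -0.129, 0.2593]
ee_rot: [-0.0, 0.743, 0.67, -0.0]
ft_force: [0.1, 0.8, -1.5]
grip_width: 0.194
grip_force: 30.0
[ 0.60313176 -0.12991408  0.25930611] 29.99874472618103
```

View pics/w2.png

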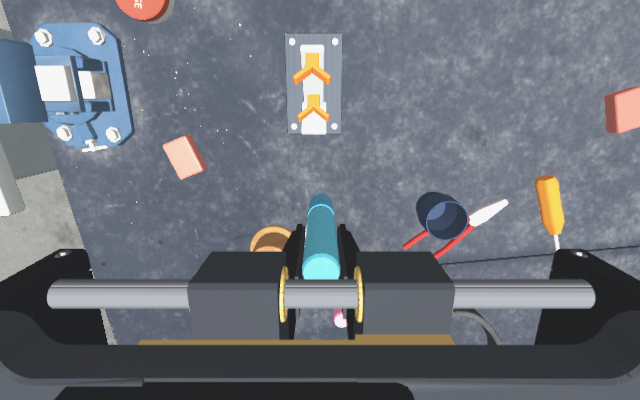

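Wrist view: the marker is held upright at (320,235). The cradle is at (313,85), upper saddle (312,70) and lower saddle (313,105). Now fitting the seat.

```bash
python3 - <<'E'
from h import *
c=dict(np.load("w2.npz")); W=cloud(c); hsv=cv2.cvtColor(c["image"],cv2.COLOR_BGR2HSV); H,S,V=[hsv[...,i].astype(int) for i in range(3)]
print("bench",np.nanmedian(box(W,(.5,.7),(.05,.1),(-.02,.02))[:,2]))
b=box(W,(.53,.67),(-.11,.06),(.003,.016),(S<110)); print("base",rect(b))
org=(H>5)&(H<25)&(S>150); ang=np.radians(83.9); e=np.array([np.cos(ang),np.sin(ang)]); l=np.array([e[1],-e[0]])
s=np.radians(50)
c0=dict(np.load("scene0.npz"));t0=dict(np.load("top0.npz"))
for nm,cc in(("wrist",c),("scene",c0),("top",t0)):
    W=cloud(cc);hh=cv2.cvtColor(cc["image"],cv2.COLOR_BGR2HSV).astype(int);org=(hh[...,0]>5)&(hh[...,0]<25)&(hh[...,1]>150)
    p=box(W,(.56,.65),(-.11,.05),(.02,.12),org); q=p-[.603,-.03,.084]
    h=q[:,:2]@e; lat=q[:,:2]@l; u=h*np.cos(s)+q[:,2]*np.sin(s); n=-h*np.sin(s)+q[:,2]*np.cos(s)
    for k,lab in((u>-12,"up"),(u<-12,"lo")):
        print(nm,lab,k.sum(),"u",np.percentile(u[k],[2,10,50,90,98]).round(4),"n",np.percentile(n[k],[2,50,90,98]).round(4),"lat",np.percentile(lat[k],[2,98]).round(4))
W=cloud(c)
tq=(H>85)&(H<110)&(S>90); m=box(W,(.57,.64),(-.17,-.09),(.17,.30),tq)
f=lambda x: np.hypot(m[:,0]-x[0]-x[2]*(m[:,2]-.25),m[:,1]-x[1]-x[3]*(m[:,2]-.25))-.0098
print("marker",least_squares(f,[.603,-.13,0,0],loss="soft_l1",f_scale=.002).x.round(4),len(m),"z",np.percentile(m[:,2],[0,100]), observe()["tool_pos"])
E
```

```text
bench -0.0013135917342907977
base (array([604.4, -28.6]), array([118.4,  70. ]), 84.24)
wrist up 784 u [-0.049  -0.0458  0.012   0.0168  0.0173] n [-0.0222 -0.0021  0.0074  0.0088] lat [-0.0149  0.018 ]Traceback (most recent call last):
  File "<stdin>", line 13, in <module>
    return _quantile_unchecked(
        a, q, axis, out, overwrite_input, method, keepdims, weights)
    return _ureduce(a,
                    func=_quantile_ureduce_func,
    ...<5 lines>...
                    overwrite_input=overwrite_input,
                    method=method)
    r = func(a, **kwargs)
    result = _quantile(arr,
                       quantiles=q,
    ...<2 lines>...
                       out=out,
                       weights=wgt)
    slices_having_nans = np.isnan(arr[-1, ...])
                                  ~~~^^^^^^^^^
IndexError: index -1 is out of bounds for axis 0 with size 0
```

```bash
python3 - <<'E'
from h import *
ang=np.radians(84.1); e=np.array([np.cos(ang),np.sin(ang)]); l=np.array([e[1],-e[0]]); s=np.radians(50)
c=dict(np.load("w2.npz"))
for nm in("w2","scene0","top0"):
    cc=dict(np.load(nm+".npz")); W=cloud(cc);hh=cv2.cvtColor(cc["image"],cv2.COLOR_BGR2HSV).astype(int);org=(hh[...,0]>5)&(hh[...,0]<25)&(hh[...,1]>150)
    p=box(W,(.56,.65),(-.11,.05),(.02,.12),org); q=p-[.604,-.03,.084]
    h=q[:,:2]@e; lat=q[:,:2]@l; u=h*np.cos(s)+q[:,2]*np.sin(s); n=-h*np.sin(s)+q[:,2]*np.cos(s)
    for k,lab in((u>-.012,"up"),(u<-.012,"lo")):
        tip=k&(n>np.percentile(n[k],70))
        print(nm,lab,k.sum(),"u",np.percentile(u[k],[2,10,50,90,98]).round(4),"n",np.percentile(n[k],[2,50,90,98]).round(4),"lat",np.percentile(lat[k],[2,98]).round(4),"tiplat",np.percentile(lat[tip],[3,97]).round(4))
W=cloud(c); hsv=cv2.cvtColor(c["image"],cv2.COLOR_BGR2HSV); H,S,V=[hsv[...,i].astype(int) for i in range(3)]
tq=(H>85)&(H<110)&(S>90); m=box(W,(.57,.64),(-.17,-.09),(.17,.285),tq)
f=lambda x: np.hypot(m[:,0]-x[0]-x[2]*(m[:,2]-.25),m[:,1]-x[1]-x[3]*(m[:,2]-.25))-.0098
print("marker",least_squares(f,[.603,-.13,0,0],loss="soft_l1",f_scale=.002).x.round(4),len(m),"z",np.percentile(box(W,(.57,.64),(-.17,-.09),(.17,.3),tq)[:,2],[1,99]), observe()["tool_pos"])
E
```

```text
w2 up 479 u [0.0087 0.0107 0.0158 0.0169 0.0173] n [-0.022  -0.0016  0.0076  0.0089] lat [-0.0163  0.0174] tiplat [-0.0168  0.0176]
w2 lo 305 u [-0.0502 -0.0487 -0.0442 -0.0431 -0.0427] n [-0.0224 -0.0024  0.0074  0.0088] lat [-0.0155  0.0167] tiplat [-0.0166  0.0178]
scene0 up 84 u [0.0071 0.0104 0.0143 0.0165 0.0172] n [-0.0195 -0.0045  0.0054  0.0076] lat [-0.0171  0.0158] tiplat [-0.0178  0.0175]
scene0 lo 53 u [-0.052  -0.0481 -0.0447 -0.0425 -0.0419] n [-0.0201 -0.0067  0.0042  0.0074] lat [-0.008   0.0158] tiplat [0.0063 0.0176]
top0 up 53 u [0.0108 0.0125 0.0175 0.02   0.0216] n [-0.0195 -0.002   0.0073  0.0091] lat [-0.013   0.0175] tiplat [-0.0147  0.0179]
top0 lo 41 u [-0.0475 -0.0455 -0.0418 -0.0394 -0.0391] n [-0.0194 -0.0042  0.0074  0.0082] lat [-0.0147  0.0153] tiplat [-0.016   0.0156]
marker [ 0.603  -0.1294  0.0014  0.0013] 1539 z [0.18796265 0.29432567] [ 0.60313176 -0.12991408  0.25930611]
```

```bash
cat > arc.py <<'E'
from h import *
ang=np.radians(84.1); e=np.array([np.cos(ang),np.sin(ang)]); s=np.radians(50); seat=np.array([.6033,-.0388,.084])
def tcp(u,n,phi):
    phi=np.radians(phi); h=u*np.cos(s)-n*np.sin(s)+101.5*np.cos(phi); z=u*np.sin(s)+n*np.cos(s)+101.5*np.sin(phi)-19
    return seat+np.array([h*e[0],h*e[1],z])/1000
E
python3 - <<'E'
from arc import *
st=observe(); print(st["tool_pos"],"P0",tcp(-51,1,90),delta(tcp(-51,1,90)).round(2))
p0=tcp(-51,1,90)
for f in np.linspace(0,1,10):
    p=tcp(-51-6.5*f,1-2.5*min(1,f*3)+1.5*f,90-36*f); print(p.round(4),(rot().inv().apply(p-p0)/.025).round(2))
E
```

```text
[ 0.60313176 -0.12991408  0.25930611] P0 [ 0.59985149 -0.0721705   0.12807452] [ 2.29 -0.37  5.25]
[ 0.5999 -0.0722  0.1281] [0. 0. 0.]
[ 0.6006 -0.0651  0.1268] [ 0.29 -0.    0.05]
[ 0.6013 -0.058   0.1251] [ 0.57 -0.    0.12]
[ 0.602  -0.051   0.1229] [ 0.85 -0.    0.21]
[ 0.6027 -0.0448  0.1208] [ 1.1  -0.    0.29]
[ 0.6033 -0.0387  0.1181] [ 1.35 -0.    0.4 ]
[ 0.6039 -0.0327  0.115 ] [ 1.59 -0.    0.52]
[ 0.6045 -0.027   0.1115] [ 1.82 -0.    0.66]
[ 0.6051 -0.0215  0.1075] [ 2.04 -0.    0.82]
[ 0.6056 -0.0162  0.1031] [ 2.25 -0.    1.  ]
```

```bash
python3 -m inch '[0.8,-0.1,0,0, 1.6,-0.3,0.3,0, 2.29,-0.37,1,0, 2.29,-0.37,2,0, 2.29,-0.37,3,0, 2.29,-0.37,3.8,0, 2.29,-0.37,4.4,0, 2.29,-0.37,4.7,0, 2.29,-0.37,4.9,0, 2.29,-0.37,5.1,0, 2.29,-0.37,5.25,0, 2.29,-0.37,5.25,0]'
python3 - <<'E'
from arc import *
o=observe(); print(o["tool_pos"],o["ft_force"].round(1)); c=read_camera("scene"); cv2.imwrite("pics/s3.png",cv2.resize(c["image"][90:230,250:450],(800,560)))
E
```

```text
clock: 5.2
tool_pos: [0.6002, -0.0723, 0.1285]
ee_rot: [0.0, 0.744, 0.669, 0.0]
ft_force: [0.4, 0.4, -0.4]
grip_width: 0.193
grip_force: 30.0
[ 0.60024616 -0.07232754  0.12848196] [ 0.4  0.4 -0.4]
```

View pics/s3.png

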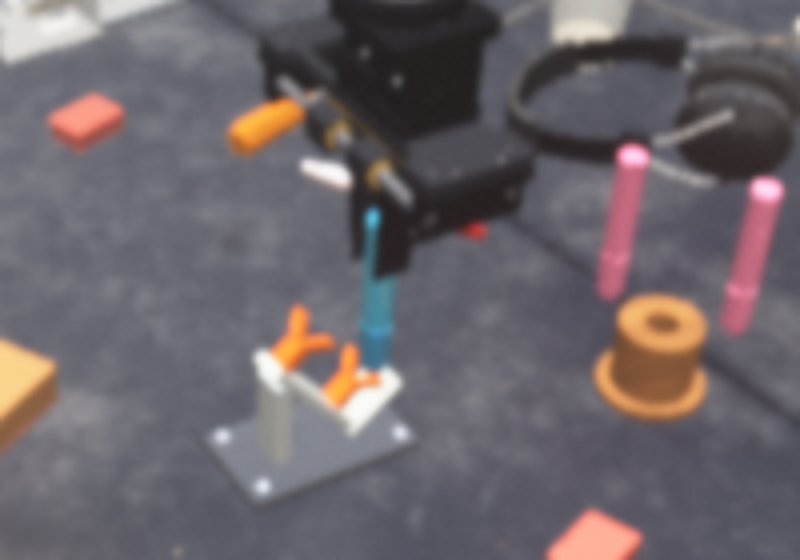

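The marker's cap end (375,355) is just downhill of the lower saddle (350,375), not touching yet. I'll tilt it along the arc.

```bash
python3 -m inch '[0.1,0,0.02,0, 0.29,0,0.05,0, 0.43,0,0.09,0, 0.57,0,0.12,0, 0.71,0,0.16,0, 0.85,0,0.21,0, 0.98,0,0.25,0, 1.1,0,0.3,0, 1.1,0,0.3,0]'
python3 - <<'E'
from arc import *
o=observe(); print(o["tool_pos"],o["ft_force"].round(1))
c=read_camera("wrist"); W=cloud(c); np.savez("w4.npz",**c)
hsv=cv2.cvtColor(c["image"],cv2.COLOR_BGR2HSV); H,S,V=[hsv[...,i].astype(int) for i in range(3)]
tq=(H>85)&(H<110)&(S>90); m=box(W,(.56,.65),(-.15,.05),(.03,.3),tq); 
def ax(m,mid=None):
    def f(x):
        d=np.array([x[3],x[4],1]); d/=np.linalg.norm(d); q=m-[x[0],x[1],.12]; return np.linalg.norm(np.cross(q,d),axis=1)-.0098
    return least_squares(f,[.6,-.05,0,0.1,.1],loss="soft_l1",f_scale=.002).x
x=ax(m); print("axis at z=.12",x[:2].round(4),"slope",x[3:].round(3),"elev",np.degrees(np.arctan2(1,np.hypot(x[3],x[4]))),len(m))
E
```

```text
clock: 6.0
tool_pos: [0.604, -0.0447, 0.1238]
ee_rot: [0.001, 0.743, 0.669, 0.0]
ft_force: [-3.9, -1.9, 7.8]
grip_width: 0.188
grip_force: 30.0
[ 0.60400177 -0.04466158  0.1238149 ] [-3.9 -1.9  7.8]
axis at z=.12 [ 0.6023 -0.0553] slope [0.026 0.19 ] elev 79.14782295320718 1589
```

```bash
python3 -m inch '[0.12,0,0.05,0, 0.25,0,0.1,0, 0.37,0,0.17,0, 0.49,0,0.23,0, 0.6,0,0.3,0, 0.72,0,0.37,0, 0.72,0,0.37,0]'
cat > ax.py <<'E'
from arc import *
def look(nm):
    c=read_camera("wrist"); W=cloud(c); np.savez(nm+".npz",**c)
    hsv=cv2.cvtColor(c["image"],cv2.COLOR_BGR2HSV); H,S,V=[hsv[...,i].astype(int) for i in range(3)]
    t=observe()["tool_pos"]; k=(H>85)&(H<110)&(S>90)
    m=box(W,(t[0]-.03,t[0]+.03),(t[1]-.1,t[1]+.1),(.03,.3),k)
    mu=m.mean(0); d0=np.linalg.svd(m-mu,full_matrices=False)[2][0]; d0=d0/d0[2] if abs(d0[2])>.2 else np.array([0,.8,1])
    def f(x):
        d=np.array([x[2],x[3],1]); d/=np.linalg.norm(d); return np.linalg.norm(np.cross(m-[x[0],x[1],mu[2]],d),axis=1)-.0098
    r=least_squares(f,[mu[0],mu[1],d0[0],d0[1]],loss="soft_l1",f_scale=.001); x=r.x
    d=np.array([x[2],x[3],1]); d/=np.linalg.norm(d); p=np.array([x[0],x[1],mu[2]]); tt=(m-p)@d
    print("top end",(p+d*np.percentile(tt,99.5)).round(4),"low end",(p+d*np.percentile(tt,.5)).round(4),"elev",np.degrees(np.arcsin(d[2])).round(1),"dir",d.round(3),"rms",np.sqrt(np.median(r.fun**2)).round(5),len(m))
    return c
E
python3 - <<'E'
from ax import *
o=observe(); print(o["tool_pos"],o["ft_force"].round(1)); c=look("w5"); cv2.imwrite("pics/w5.png",c["image"])
E
```

```text
clock: 6.63
tool_pos: [0.6053, -0.026, 0.1114]
ee_rot: [0.0, 0.743, 0.669, 0.0]
ft_force: [1.9, -0.1, 3.4]
grip_width: 0.192
grip_force: 30.0
[ 0.60528856 -0.02603895  0.11141056] [ 1.9 -0.1  3.4]
top end [ 0.6069 -0.0085  0.2067] low end [ 0.6008 -0.0648  0.0601] elev 68.9 dir [0.039 0.358 0.933] rms 0.00113 759
```

View pics/w5.png

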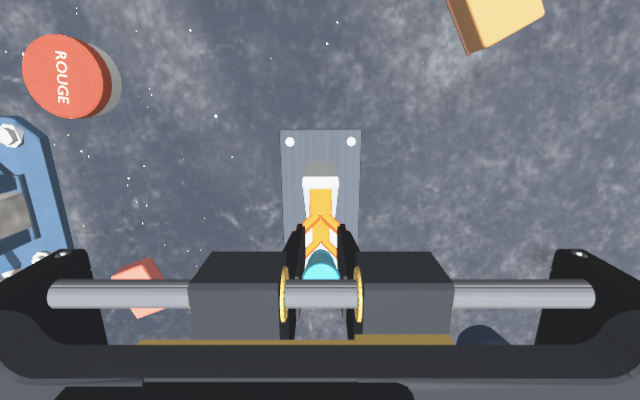

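Wrist view: the marker top (320,268) is between the fingers, over the upper saddle (320,240). The side view from the scene camera is better for judging the tilt.

```bash
python3 - <<'E'
from h import *
c=read_camera("scene"); cv2.imwrite("pics/s5.png",cv2.resize(c["image"][130:210,280:390],(770,560),interpolation=cv2.INTER_CUBIC))
W=cloud(c); hsv=cv2.cvtColor(c["image"],cv2.COLOR_BGR2HSV); H,S,V=[hsv[...,i].astype(int) for i in range(3)]
m=box(W,(.56,.65),(-.12,.05),(.02,.2),(H>85)&(H<110)&(S>90)); mu=m.mean(0); d=np.linalg.svd(m-mu,full_matrices=False)[2][0]; d*=np.sign(d[2]); t=(m-mu)@d
print(len(m),mu.round(4),d.round(3),np.degrees(np.arcsin(d[2])),(mu+d*t.max()).round(4),(mu+d*t.min()).round(4))
E
```

```text
113 [ 0.5941 -0.0527  0.0884] [0.019 0.393 0.919] 66.84764086701468 [ 0.5949 -0.0367  0.1259] [ 0.5934 -0.0662  0.0569]
```

View pics/s5.png

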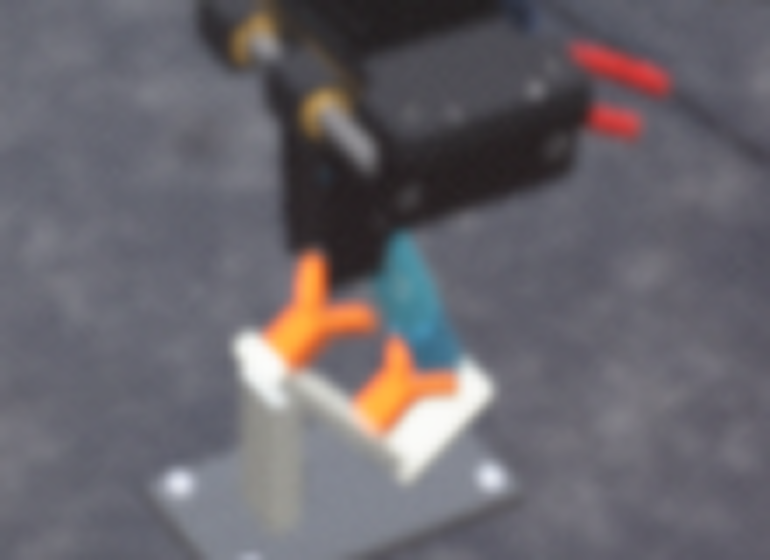

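The marker pivots in the grip (67°), cap end behind the lower saddle at (440,355). I'll continue a bit further, then release.

```bash
python3 -m inch '[0.1,0,0.06,0, 0.2,0,0.12,0, 0.3,0,0.18,0, 0.38,0,0.22,0, 0.38,0,0.22,0, 0.38,0,0.22,0]'
python3 -m inch '[0,0,0,0, 0,0,0,0, 0,0,0,0, 0,0,0,0, 0,0,0,0, 0,0,0,0, 0,0,0,0, 0,0,0,0, 0,0,0,0, 0,0,0,0]' 0.2
cat > sc.py <<'E'
from arc import *
import sys
c=read_camera("scene"); W=cloud(c); hsv=cv2.cvtColor(c["image"],cv2.COLOR_BGR2HSV); H,S,V=[hsv[...,i].astype(int) for i in range(3)]
m=box(W,(.56,.65),(-.12,.06),(.02,.25),(H>85)&(H<110)&(S>90)); mu=m.mean(0); d=np.linalg.svd(m-mu,full_matrices=False)[2][0]; d*=np.sign(d[2]); t=(m-mu)@d
print(len(m),mu.round(4),d.round(3),np.degrees(np.arcsin(d[2])),(mu+d*t.max()).round(4),(mu+d*t.min()).round(4),np.ptp(t)); o=observe(); print(o["tool_pos"],o["ft_force"].round(1),o["grip_width"])
cv2.imwrite(sys.argv[1],cv2.resize(c["image"][110:220,260:410],(750,550),interpolation=cv2.INTER_CUBIC))
E
python3 sc.py pics/s6.png
```

```text
clock: 7.23
tool_pos: [0.6058, -0.017, 0.1058]
ee_rot: [-0.0, 0.743, 0.669, -0.0]
ft_force: [-0.0, -1.6, 0.8]
grip_width: 0.194
grip_force: 30.0
clock: 8.07
tool_pos: [0.6061, -0.0173, 0.1062]
ee_rot: [0.0, 0.744, 0.669, 0.0]
ft_force: [-0.2, -0.0, 0.2]
grip_width: 0.599
grip_force: 0.0
162 [ 0.5995 -0.0269  0.1026] [0.084 0.66  0.746] 48.272631234625436 [0.6034 0.004  0.1375] [ 0.5933 -0.0754  0.0477] 0.12032784727905772
[ 0.60602727 -0.01732146  0.10617802] [ 0.5 -0.1 -0.7] 0.600912076361565
```

View pics/s6.png

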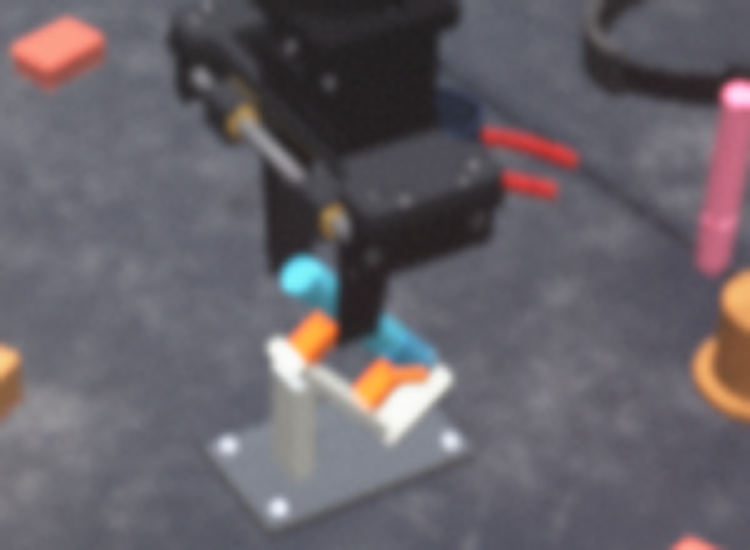

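The marker lies released in both saddles: its upper end is at (305,275), its lower end by the stop at (430,350), and the slope measures about 48–50°. Next I'll regrip between the saddles at u≈-9 mm.

```bash
python3 -m inch '[0,0,0,0, 0,0,0,0, 0,0,0,0, -0.3,0,0,0, -0.7,0,0.2,0, -1.1,0,0.6,0, -1.1,0,1,0, -1.1,0,1.4,0, -1.1,0,1.69,0, -1.1,0,1.69,0, -1.1,0,1.69,0]' 0.7
python3 -m inch '[0,0,0,0, 0,0,0,0, 0,0,0,0, 0,0,0,0, 0,0,0,0, 0,0,0,0, 0,0,0,0, 0,0,0,0, 0,0,0,0, 0,0,0,0, 0,0,0,0, 0,0,0,0]' -1
```

```text
clock: 9.03
tool_pos: [0.6024, -0.0443, 0.0627]
ee_rot: [-0.001, 0.743, 0.669, -0.001]
ft_force: [-0.9, 0.0, -0.1]
grip_width: 0.85
grip_force: 0.0
clock: 10.03
tool_pos: [0.6031, -0.0448, 0.0639]
ee_rot: [0.0, 0.744, 0.669, -0.0]
ft_force: [-0.2, -1.2, 0.1]
grip_width: 0.197
grip_force: 30.3
```

```bash
python3 -m inch '[0,0,-0.3,0, 0,0,-0.8,0, 0,0,-1.4,0, 0,0,-2.2,0, 0,0,-3.2,0, 0,0,-4.2,0, 0,0,-5,0, 0,0,-5,0, 0,0,-5,0]'
python3 -m inch '[0.8,-0.4,0,1, 2,-0.9,0,2.4, 3.3,-1.4,0,3.8, 4.6,-2,0,5.2, 5.9,-2.6,0,6.6, 7.2,-3.2,0,8, 8.5,-3.7,0,9.4, 9.8,-4.3,0,10.8, 11,-4.8,0,12.2, 12,-5.2,0,13.4, 12.6,-5.5,0,14.6, 12.87,-5.59,0,15.3]'
python3 -m inch '[0,0,0,0, 0,0,0,0, 0,0,0,0]'
python3 - <<'E'
from h import *
s=observe(); m=rot().as_matrix(); print(s["tool_pos"],"xang",np.degrees(np.arctan2(m[1,0],m[0,0])),s["qpos"].round(2))
c=read_camera("wrist"); np.savez("w7.npz",**c); c2=read_camera("scene"); np.savez("s7.npz",**c2)
for nm,c in(("wrist",c),("scene",c2)):
    W=cloud(c); hsv=cv2.cvtColor(c["image"],cv2.COLOR_BGR2HSV); H,S,V=[hsv[...,i].astype(int) for i in range(3)]
    k=(H>85)&(H<110)&(S>90); print(nm,"bench",np.nanmedian(box(W,(.35,.7),(.1,.4),(-.02,.004))[:,2]))
    b=box(W,(.43,.6),(.15,.36),(.004,.016),(H<40)&(H>12)&(V>120)); print(" base",len(b),rect(b) if len(b) else 0)
    for nm2,xx in(("far",(.525,.56)),("near",(.455,.495))):
        b=box(W,xx,(.25,.33),(.028,.055),~k)
        if len(b)>5: print(" ",nm2,len(b),b.mean(0).round(4),rect(b))
    m=box(W,(.4,.62),(.25,.34),(.1,.3),k)
    if len(m)>20:
        mu=m.mean(0); d=np.linalg.svd(m-mu,full_matrices=False)[2][0]; d*=np.sign(d[2]); t=(m-mu)@d
        print(" marker",len(m),d.round(3),np.degrees(np.arcsin(d[2])),(mu+d*t.max()).round(4),(mu+d*t.min()).round(4))
    sp=box(W,(.43,.6),(.17,.24),(.04,.07),k)
    if len(sp)>20:
        mu=sp.mean(0); d=np.linalg.svd(sp-mu,full_matrices=False)[2][0]; print(" spare",mu.round(4),np.degrees(np.arctan2(d[1],d[0])))
cv2.imwrite("pics/w7.png",dict(np.load("w7.npz"))["image"])
E
```

```text
clock: 10.78
tool_pos: [0.6043, -0.0446, 0.1917]
ee_rot: [0.002, 0.744, 0.669, 0.002]
ft_force: [-0.1, 0.2, -1.3]
grip_width: 0.196
grip_force: 30.0
clock: 11.78
tool_pos: [0.4959, 0.292, 0.1868]
ee_rot: [0.0, 0.998, 0.064, -0.002]
ft_force: [0.5, -0.1, -0.5]
grip_width: 0.201
grip_force: 30.0
clock: 12.03
tool_pos: [0.4978, 0.2893, 0.1879]
ee_rot: [0.0, 0.998, 0.065, -0.001]
ft_force: [0.5, -0.3, -0.3]
grip_width: 0.194
grip_force: 30.0
[0.49781798 0.28934417 0.18788882] xang 7.486190006903229 [ 0.43 -0.02  1.84 -0.    1.32  1.87]
wrist bench -0.0013834685983531436
 base 7777 (array([513.5, 250.4]), array([ 99.1, 140.2]), 7.52)
  far 394 [0.5432 0.2943 0.0394] (array([542.9, 294.2]), array([10.4, 36.4]), 7.88)
 marker 3589 [0.709 0.101 0.698] 44.2640425786746 [0.5441 0.2966 0.2609] [0.459  0.2845 0.1772]
 spare [0.5142 0.2119 0.0518] -172.77466319281476
scene bench -0.0020674938038894863
 base 1929 (array([512.7, 252.2]), array([101.8, 144.4]), 6.91)
  far 92 [0.5418 0.2929 0.0378] (array([542.2, 293.5]), array([12.4, 36.6]), 12.66)
  near 98 [0.4728 0.2841 0.0381] (array([473.4, 285. ]), array([11.8, 35.2]), 5.63)
 marker 403 [0.494 0.055 0.867] 60.16606097018376 [0.5097 0.2916 0.2464] [0.4643 0.2865 0.1667]
 spare [0.5086 0.2115 0.0512] -173.03964960906563
```

```bash
python3 -m inch '[0.03,0.02,0.6,0, 0.03,0.02,1.6,0, 0.03,0.02,2.6,0, 0.03,0.02,3.4,0, 0.03,0.02,3.9,0, 0.03,0.02,4.1,0, 0.03,0.02,4.1,0, 0.03,0.02,4.1,0]'
python3 -m inch '[0,0,0.1,0, 0,0,0.2,0, 0,0,0.3,0, 0,0,0.4,0, 0,0,0.5,0, 0,0,0.6,0, 0,0,0.7,0, 0,0,0.8,0, 0,0,0.9,0, 0,0,1.0,0, 0,0,1.1,0, 0,0,1.2,0]'
cat > rk.py <<'E'
from h import *
o=observe(); print(o["tool_pos"],o["ft_force"].round(1),o["grip_width"])
free=np.array([.508,.2901,.045]); a=np.radians(7.3); ex=np.array([np.cos(a),np.sin(a)]); ey=np.array([-ex[1],ex[0]])
def an(nm):
    c=read_camera(nm); W=cloud(c); hsv=cv2.cvtColor(c["image"],cv2.COLOR_BGR2HSV); H,S,V=[hsv[...,i].astype(int) for i in range(3)]
    m=box(W,(.4,.62),(.25,.34),(.02,.2),(H>85)&(H<110)&(S>90))
    if len(m)<20: print(nm,"few"); return c
    mu=m.mean(0); d=np.linalg.svd(m-mu,full_matrices=False)[2][0]; d*=np.sign(d[0]); t=(m-mu)@d
    for p in(mu+d*t.max(),mu+d*t.min()): q=p-free; print(nm,"end in rack x,y,z",(q[:2]@ex).round(4),(q[:2]@ey).round(4),p[2].round(4))
    print("  pitch",np.degrees(np.arcsin(d[2])).round(1),"yaw",np.degrees(np.arctan2(d[1],d[0])).round(2),"len",np.ptp(t).round(4)); return c
E
python3 - <<'E'
from rk import *
an("scene"); an("wrist")
E
```

```text
clock: 12.8
tool_pos: [0.4997, 0.2897, 0.0874]
ee_rot: [-0.0, 0.998, 0.065, 0.001]
ft_force: [0.9, -0.3, 1.2]
grip_width: 0.192
grip_force: 30.0
clock: 13.8
tool_pos: [0.5042, 0.2904, 0.0615]
ee_rot: [-0.0, 0.998, 0.065, 0.006]
ft_force: [6.2, -3.8, 16.4]
grip_width: 0.194
grip_force: 30.0
[0.50421499 0.29037954 0.06152754] [ 6.2 -3.8 16.4] 0.19449314088803965
scene end in rack x,y,z -0.0057 -0.0086 0.1495
scene end in rack x,y,z -0.0309 0.0054 0.0452
  pitch 74.5 yaw -21.95 len 0.1082
wrist end in rack x,y,z 0.0498 0.0018 0.1351
wrist end in rack x,y,z -0.0329 0.001 0.0668
  pitch 39.5 yaw 7.82 len 0.1073
```

```bash
python3 -m inch '[0,0,0.1,0, 0,0,0.2,0, 0,0,0.3,0, 0,0,0.4,0, 0,0,0.5,0, 0,0,0.5,0]'
python3 - <<'E'
from rk import *
an("wrist")
E
```

```text
clock: 14.4
tool_pos: [0.5072, 0.2903, 0.0505]
ee_rot: [-0.0, 0.998, 0.066, 0.009]
ft_force: [9.7, -5.5, 14.3]
grip_width: 0.197
grip_force: 30.1
[0.50723042 0.29030525 0.0505209 ] [ 9.7 -5.5 14.3] 0.19740956233872617
wrist end in rack x,y,z 0.0527 0.0018 0.1169
wrist end in rack x,y,z -0.0209 0.0005 0.07
  pitch 32.5 yaw 8.27 len 0.0872
```

```bash
python3 -m inch '[-0.05,0,0.1,0, -0.1,0,0.2,0, -0.15,0,0.3,0, -0.2,0,0.4,0, -0.25,0,0.5,0, -0.25,0,0.5,0]'
python3 - <<'E'
from rk import *
an("wrist")
E
```

```text
clock: 14.95
tool_pos: [0.4958, 0.2884, 0.0343]
ee_rot: [0.001, 0.998, 0.065, 0.003]
ft_force: [1.0, -5.6, 8.8]
grip_width: 0.195
grip_force: 30.0
[0.49581048 0.28838636 0.03429351] [ 1.  -5.6  8.8] 0.19519708223979323
wrist end in rack x,y,z 0.0432 0.0012 0.0953
wrist end in rack x,y,z -0.061 -0.0002 0.0441
  pitch 26.1 yaw 8.04 len 0.1161
```

Pitch is down to 26°, and the marker is also slipping a little upward in the pads. I'll ease the grip slightly so it pivots more freely, still caged by the fingers, and keep lowering.

```bash
python3 -m inch '[0,0,0,0, 0,0,0,0, 0,0,0,0]' -0.615
python3 - <<'E'
from rk import *
print(observe()["grip_force"]); an("wrist")
E
```

```text
clock: 15.25
tool_pos: [0.4954, 0.2883, 0.0341]
ee_rot: [0.001, 0.998, 0.065, 0.002]
ft_force: [1.6, -5.8, 8.2]
grip_width: 0.19
grip_force: 25.0
[0.49542319 0.28832133 0.03405682] [ 1.6 -5.8  8.2] 0.19036665084324533
25.031034350395203
wrist end in rack x,y,z 0.0428 0.0012 0.095
wrist end in rack x,y,z -0.0579 -0.0001 0.0457
  pitch 26.1 yaw 8.01 len 0.112
```

```bash
python3 -m inch '[0,0,0,0, 0,0,0,0, 0,0,0,0]' -0.6
python3 - <<'E'
from rk import *
print(observe()["grip_force"]); an("wrist")
E
```

```text
clock: 15.55
tool_pos: [0.4924, 0.2888, 0.031]
ee_rot: [-0.0, 0.998, 0.065, -0.0]
ft_force: [1.1, 0.2, -0.6]
grip_width: 0.198
grip_force: 1.4
[0.49242852 0.2888409  0.03101143] [ 1.1  0.2 -0.6] 0.19844441999342313
1.375922542065382
wrist end in rack x,y,z 0.0516 0.0007 0.054
wrist end in rack x,y,z -0.0649 0.0019 0.0551
  pitch -0.5 yaw 6.68 len 0.1165
```

The marker is now level in the groove (axis ≈ 45 mm high, x ≈ -7 mm), held with 1.4 N. I'll firm the grip briefly to secure the "held" step, then release and retreat.

```bash
python3 -m inch '[0,0,0,0, 0,0,0,0, 0,0,0,0, 0,0,0,0]' -0.65
python3 - <<'E'
from rk import *
an("wrist")
E
python3 -m inch '[0,0,0,0, 0,0,0,0, 0,0,0,0, 0,0,0,0, 0,0,0,0, 0,0,0,0]' -0.2
python3 -m inch '[0,0,-0.4,0, 0,0,-1.2,0, 0,0,-2.2,0, 0,0,-3.2,0, 0,0,-4.2,0, 0,0,-5,0, 0,0,-5.5,0, 0,0,-5.5,0, 0,0,-5.5,0]'
python3 - <<'E'
from rk import *
c=an("wrist"); an("scene"); cv2.imwrite("pics/fin.png",c["image"])
E
```

```text
clock: 15.93
tool_pos: [0.4924, 0.2888, 0.031]
ee_rot: [0.0, 0.998, 0.065, -0.0]
ft_force: [0.3, -0.3, -1.4]
grip_width: 0.189
grip_force: 30.0
[0.49241935 0.2888237  0.03104202] [ 0.3 -0.3 -1.4] 0.18923537422470776
wrist end in rack x,y,z 0.0515 0.001 0.0545
wrist end in rack x,y,z -0.0652 0.0016 0.055
  pitch -0.3 yaw 6.98 len 0.1167
clock: 16.48
tool_pos: [0.4928, 0.2889, 0.0314]
ee_rot: [-0.0, 0.998, 0.065, 0.0]
ft_force: [0.3, 0.4, -0.9]
grip_width: 0.4
grip_force: 0.0
clock: 17.23
tool_pos: [0.493, 0.2889, 0.1695]
ee_rot: [-0.0, 0.998, 0.065, 0.001]
ft_force: [-0.8, -0.6, 0.0]
grip_width: 0.401
grip_force: 0.0
[0.4929954  0.28893265 0.1694719 ] [-0.8 -0.6  0. ] 0.40087234860191395
wrist end in rack x,y,z 0.0514 -0.0003 0.0519
wrist end in rack x,y,z -0.0653 -0.0001 0.0522
  pitch -0.1 yaw 7.22 len 0.1167
scene end in rack x,y,z 0.0524 0.0011 0.0511
scene end in rack x,y,z -0.0651 0.002 0.0519
  pitch -0.4 yaw 6.9 len 0.1175
```

View pics/fin.png

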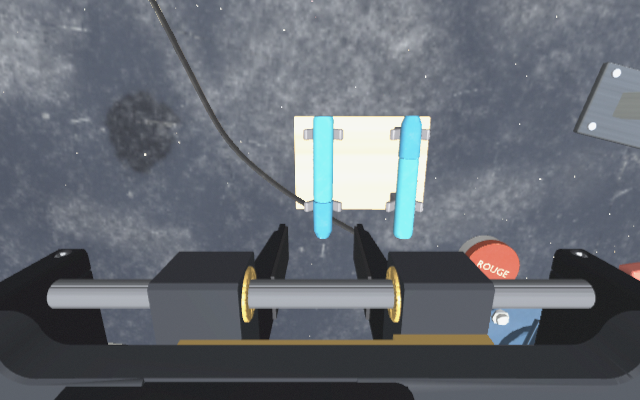

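The final view shows the marker in the left groove from (323,120) to (323,235), resting in both saddles and sticking out past each. The spare at (408,175) is undisturbed.

```bash
python3 -c "
from plant import job
print(job.finish_job())"
```

```text
the job is handed in; nothing more can be done
None
```

The marker now lies released and level in the rack's empty groove, about 7 mm off centre along it and sticking out past both saddles; the job is handed in, but no verdict came back.

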